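# Hang the two-lug filter cartridge in its bayonet collar and lock it

## Task

Take the filter cartridge with two lugs by its bar handle, lower it through the two entry slots of the collar on the filter stand, and twist it clockwise (seen from above) until its lugs drop into the locking notches hidden under the collar's roof; then let go and leave it hanging there locked. Leave the shorter three-lug cartridge, the oiler, the spare cylinder and the tape roll where they are.

Things in the scene. Friction and masses are not known exactly. Their poses are not given: they have to be found in the camera images.
- cartridge_bar (a point): Centre of the black bar handle (60 long, 14 thick, 24 mm high) on top of the two-lug filter cartridge: a ribbed aluminium body 44 mm in diameter, 80 mm high, foot tapering to 34 mm, on it a steel stem 18 mm in diameter; 140 mm tall in all, about 0.3 kg. It stands upright; this point is 128 mm above its foot. z up, x along the bar; a half turn about z gives the same shape.
- cartridge_lugs (a point): On the cartridge's axis at mid-height of its two steel lugs, 69 mm above its foot, 59 mm below the bar's centre. The lugs stand out on opposite sides, exactly under the bar's ends (+x and -x here): 10 mm wide, 8 mm high, their ends 34 mm from the axis.
- other_bar (a point): Centre of the bar handle of the other cartridge, which does not fit and stays where it is: same bar and body diameter, but only 120 mm tall and with three lugs at 120 degrees. This point lies 108 mm above its foot.
- collar (a point): Centre of the fixed filter stand's collar, at its flat top, 107 mm above the table. The stand: dark foot plate 120 x 110 mm, three posts, round aluminium collar 83 mm in diameter. Its 5 mm roof has a bore of 50 mm and two opposite entry slots, 15 mm wide, reaching 37 mm from the axis along +x and -x of this frame (z up). With the lugs in the notches the bar's centre is 37 mm above this point.
- ledge (a point): Centre of the level ledge under the roof, 18 mm below the collar's top, where lugs that pass the slots land (bar's centre then 45 mm above the collar's top), with 5 mm of air over them. Notches in it, 14 mm wide, 8 mm deep, unseen from above, lie 40 to 80 degrees clockwise from the slots; the angle differs each time and is not reported: turn and feel for the drop. End stops at about 100 degrees.
- oiler_mid (a point): Middle of the small white oiler bottle near the front of the table with a red tip, 32 mm in diameter and 105 mm tall; a bystander, loose.
- cylinder_mid (a point): Middle of a spare compact pneumatic cylinder, 46 x 74 x 46 mm; a bystander, loose.
- tape_mid (a point): Middle of a black roll of insulating tape, 60 mm in diameter, 19 mm high, lying flat; a bystander, loose.

How it is judged:
On the way:
1. the cartridge hangs in the collar, its lugs under the roof (z of cartridge_bar in the frame of collar below 0.0485 m and horizontal distance between cartridge_bar and collar below 0.012 m), for 0.2 s.
At the end, for the whole second after the job is handed in: The two-lug cartridge hangs upright (within 7 degrees) in the collar with its lugs down in the locking notches: its bar centre is 33 to 40 mm above the collar's top (37 mm nominal; 45 mm if the lugs only rest on the ledge) and within 12 mm of the collar's axis (z of cartridge_bar in the frame of collar between 0.033 and 0.04 m and horizontal distance between cartridge_bar and collar below 0.012 m and angle between cartridge_bar's own z axis and vertical below 0.12 rad); the robot touches nothing.
It fails at once if the three-lug cartridge is moved more than 30 mm (distance of other_bar from where it was at the start of the episode above 0.03 m).
It fails at once if the oiler, the spare cylinder or the tape roll is moved more than 30 mm (distance of any of oiler_mid, cylinder_mid, tape_mid from where it was at the start of the episode above 0.03 m).
It also fails if it takes over 54 s, if anything falls off the work surface, if the arm or the gripper's body presses on something with over 40 N, if the wrist force passes 120 N, or if a joint passes its speed limit or range.

## Robot

A 6-joint arm with a two-finger parallel gripper is mounted at the origin on a cart in front of the work surface, level with it; the furniture and walls round the work are solid. World frame = base frame: x ahead of the robot, y to its left, z up, the work surface at z = 0. Lengths are in m, angles in rad, forces in N, time in s.
With the tool pointing down it reaches from about 0.325 to 0.875 m from the base axis. Payload 4.4 kg.
Tool frame: the origin (TCP) lies at the very end of the fingers, on their centre line; the grasp point (between the pads) lies 19 mm behind it; z points along the fingers, y is the line along which they close (so a half turn about z gives the same grasp; the last joint's range is limited). The gripper opens to 85 mm and grips with 20 to 120 N. Pads are 22 mm wide; open, the fingers measure 114 mm over their backs; the gripper's body (76 mm by 85 mm) begins 54 mm behind the grasp point. The pads swing forward as they close: fully open they stand 13 mm farther back than shut.
Start: joints at [0.977, 0.207, 1.542, -0, 1.393, -0.15], TCP at [0.247, 0.519, 0.231] pointing down, gripper open.
Joint ranges: [-2.73, 2.73], [-0.86, 2.22], [0.23, 2.46], [-1.11, 4.25], [0.08, 2.63], [-2.82, 2.82]. Speed limits (rad/s): [2.79, 2.79, 3.14, 3.14, 3.14, 3.14].

## Interface

Orientations are given as a unit quaternion [x, y, z, w].
In Python, from plant import ctrl gives the robot as it stands.
- The arm moves only by the shell command python3 -m pendant 'ROWS' [FORCE]. ROWS is JSON, a list of rows, each an object of numbers: "dx", "dy", "dz": the shift along the tool's x, y, z in mm; "wx", "wy", "wz": the turn, a rotation vector about the tool's x, y, z in degrees; "gripper": the opening, from -1 (shut) to 1 (fully open). A call has 1 to 12 rows; each row shifts and turns the commanded pose from where the row before left it, along the tool's axes as they then stand; what a row does not reach is not made up. A row lasts 1/10 s, in which the tool goes at most 50 mm and 8.59 degrees, less where a joint would pass 70% of its speed; a pose out of reach is approached as far as the arm can. A call is refused whole if a number of a shift passes 50 or a number of a turn 8.59, either way. A call with a gripper value outside its range is refused whole. The fingers move at their own pace and stop on an object; FORCE is the grip in N (left out, the last holds). Time passes only in rows, so rows that do not move let the fingers close. It gives the time, the measured TCP pose, the force, the opening and the grip force at its end, in the units of the state.
- ctrl.sense(): the state, without advancing time (a new reading comes with each control period).
- ctrl.grab_frame(name): name is "scene" or "top"; returns a dict with "color" (400x640x3 uint8, blue, green, red), "fx", "fy", "cx", "cy" (pixels), "rvec" (rotation vector, rad) and "tvec" (3), from world to camera coordinates, as OpenCV has them. Camera axes: x right, y down, z forward; pixel columns grow to the right and rows downward; lengths in m; the calibration is good to about 2 mm. A picture is of the moment at which its call begins. There is no depth.
- ctrl.finish_job(): hands the job in; it is judged then, once.
The state is a dict: "time": time; "joints": joint angles; "joint_velocities": joint speeds; "joint_efforts": joint torques, N m; "tcp_pos": TCP position; "orientation": TCP orientation; "wrist_force": force on the tool from outside, world axes, zero at the start; "torque": the same for the moment, N m; "width": finger opening in m; "gripper_force": force on a finger pad.
Only numpy, scipy, OpenCV 4.12 (cv2) and the standard library are available. Lean on these libraries where they do the work, as an engineer would, in place of code of your own. Each camera call takes 0.05 s, during which the arm holds its last target. There are 200 camera calls.

## Working session

There is one attempt and no reset: what is moved stays moved. The work goes in short steps, Python scripts to look and compute and a shell command to move; the robot and the scene stay as the last step left them, time stands still between calls to the robot, and variables do not carry over. Pictures are saved under pics/ and viewed, at most 10 in all, crops included, and the job is handed in when it is done.

```bash
mkdir -p pics; ls
cat > h.py <<'E'
import numpy as np,cv2
from plant import ctrl
def grab(n,f=None):
    g=ctrl.grab_frame(n)
    if f: cv2.imwrite('pics/'+f,g['color'])
    return g
def ray(g,u,v):
    R=cv2.Rodrigues(np.array(g['rvec'],float))[0];t=np.array(g['tvec'],float).ravel()
    d=R.T@np.array([(u-g['cx'])/g['fx'],(v-g['cy'])/g['fy'],1.]);return -R.T@t,d
def onz(g,u,v,z):
    c,d=ray(g,u,v);return c+d*(z-c[2])/d[2]
def proj(g,p):
    return cv2.projectPoints(np.array(p,float).reshape(-1,3),np.array(g['rvec'],float),np.array(g['tvec'],float),np.array([[g['fx'],0,g['cx']],[0,g['fy'],g['cy']],[0,0,1.]]),None)[0].reshape(-1,2)
E
python3 - <<'E'
from h import *
for n in('top','scene'):
    g=grab(n,n+'0.png');print(n,ray(g,320,200),g['fx'])
    np.save(n+'0.npy',g,allow_pickle=True)
print(ctrl.sense())
E
```

```text
pics
top (array([0.4491617 , 0.0317746 , 1.25730169]), array([ 0.08853482,  0.02922575, -0.99584679])) 482.37680903364003
scene (array([ 0.04469846, -0.41368394,  0.71422133]), array([ 0.57159627,  0.47101185, -0.67207421])) 386.1943086409423
{'time': 0.1, 'joints': array([ 9.76541711e-01,  2.07364408e-01,  1.54285192e+00, -1.03412798e-05,
        1.39349407e+00, -1.50484292e-01]), 'joint_velocities': array([-0.00107813, -0.00017414, -0.00225128,  0.00068223,  0.00107978,
       -0.00034875]), 'joint_efforts': array([-1.05001018e-03, -3.84094548e+01, -2.92549270e+01, -2.52889386e-04,
        4.77705267e-03, -2.94225129e-05]), 'tcp_pos': array([0.24648319, 0.51871566, 0.23020569]), 'orientation': array([ 2.20067941e-01,  9.75483972e-01, -9.88159369e-04, -3.80503730e-04]), 'wrist_force': array([-0.33266157,  0.57025064, -0.3129216 ]), 'torque': array([ 0.08891695, -0.01898945,  0.01664038]), 'gripper_force': 0.0, 'width': 0.08564849973837296}
```

View pics/top0.png

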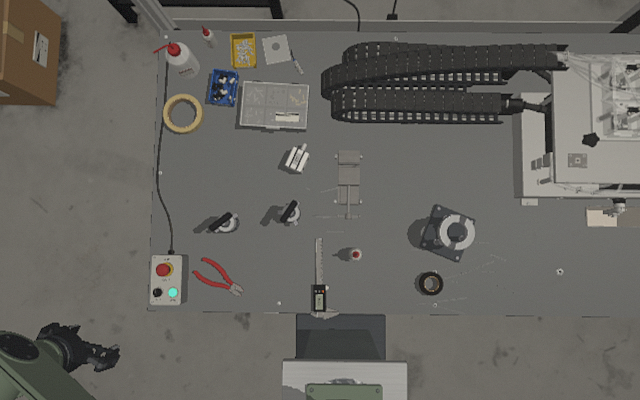

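View pics/scene0.png

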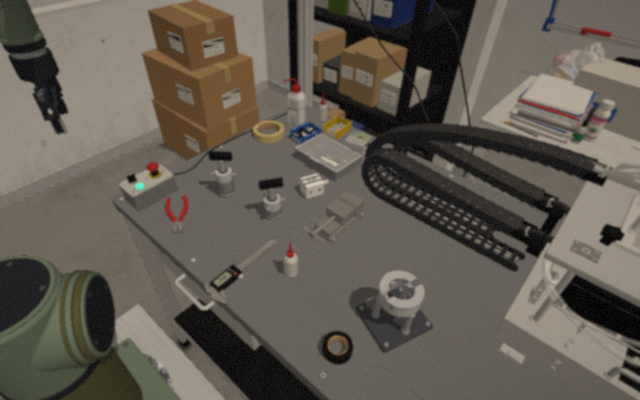

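The top view shows cartridges near (222,222) and (290,212), and the stand at (455,232). The oiler is at (355,254), the tape at (430,283) and the cylinder at (297,158). I'll enlarge these to tell the cartridges apart.

Run:
```python
from h import *
t=cv2.imread('pics/top0.png');s=cv2.imread('pics/scene0.png')
r=lambda a,w,h:cv2.resize(a,(w,h),interpolation=cv2.INTER_CUBIC)
a=r(t[190:250,190:320],780,360)[:, :780]
b=r(s[145:225,200:300],300,240)
im=np.zeros((600,800,3),np.uint8)
im[:300,:400]=r(t[195:240,195:255],400,300); im[:300,400:]=r(t[195:240,260:320],400,300)
im[300:,:400]=r(s[145:220,180:280],400,300); im[300:,400:]=r(t[203:263,415:495],400,300)
cv2.imwrite('pics/c1.png',im)
```

```text
(no output)
```

View pics/c1.png

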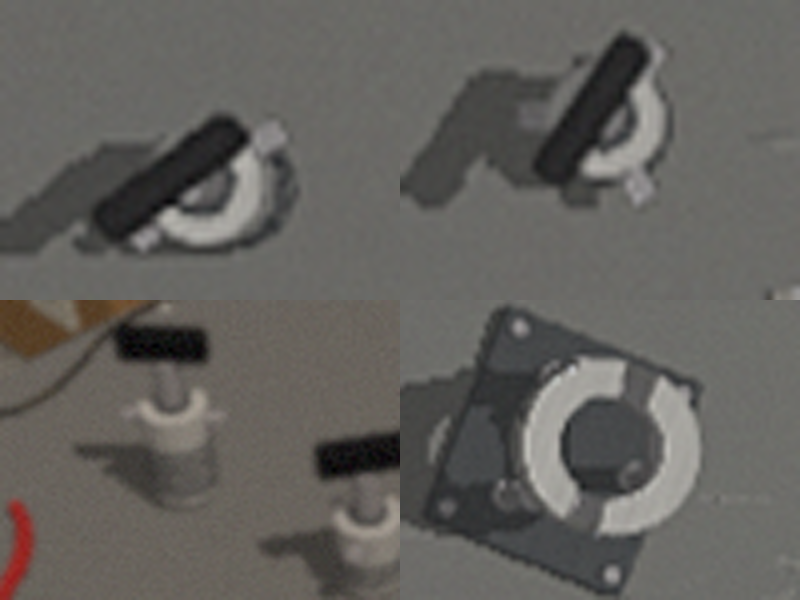

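The upper-left crop (top pixel 222,219) shows the two-lug, taller cartridge. Its lugs sit under the bar ends. The right one has three lugs. The stand's slots are at top pixels of about (462,220) and (452,247).

Run:
```python
from h import *
T=np.load('top0.npy',allow_pickle=True).item();S=np.load('scene0.npy',allow_pickle=True).item()
def blob(g,box,lo,hi):
    x0,y0,x1,y1=box;c=g['color'][y0:y1,x0:x1].max(2)
    m=((c>=lo)&(c<=hi)).astype(np.uint8)
    n,l,st,ce=cv2.connectedComponentsWithStats(m);i=1+st[1:,4].argmax()
    return (l==i).astype(np.uint8),ce[i]+[x0,y0],st[i,4]
def tri(a,b):
    (c1,d1),(c2,d2)=a,b
    k=np.linalg.lstsq(np.c_[d1,-d2],c2-c1,rcond=None)[0];p,q=c1+k[0]*d1,c2+k[1]*d2
    return (p+q)/2,np.linalg.norm(p-q)
for nm,bt,bs in(('two',(200,205,245,238),(205,145,236,166)),('three',(272,195,305,225),(255,172,288,196))):
    m,c,n=blob(T,bt,0,45);m2,c2,n2=blob(S,bs,0,50)
    print(nm,c,n,c2,n2,tri(ray(T,*c),ray(S,*c2)))
    ys,xs=np.nonzero(m);pts=np.array([onz(T,x+bt[0],y+bt[1],.140 if nm=='two' else .12)[:2] for x,y in zip(xs,ys)],np.float32)
    r=cv2.minAreaRect(pts);e=np.linalg.eigh(np.cov(pts.T))[1][:,1]
    print(' top-plane mean',pts.mean(0),r,'ang',np.degrees(np.arctan2(e[1],e[0])))
box=(415,203,495,263)
m,c,n=blob(T,box,150,255);print('ring',c,n)
ys,xs=np.nonzero(m);pts=np.array([onz(T,x+box[0],y+box[1],.107)[:2] for x,y in zip(xs,ys)],np.float32)
print(cv2.minEnclosingCircle(pts),cv2.fitEllipse(cv2.convexHull(pts)),pts.mean(0))
ce=cv2.fitEllipse(cv2.convexHull(pts))[0]
d=pts-ce;r=np.hypot(*d.T);a=np.degrees(np.arctan2(d[:,1],d[:,0]))%360;k=(r>28e-3)&(r<38e-3)
h=np.histogram(a[k],36,(0,360))[0];print(h)
# slot direction: sample brightness along ring at r=.033
th=np.arange(0,360,2);P=np.array([[ce[0]+.031*np.cos(np.radians(t)),ce[1]+.031*np.sin(np.radians(t)),.107] for t in th])
uv=proj(T,P).astype(np.float32);g=cv2.remap(T['color'].max(2),uv[:,0],uv[:,1],cv2.INTER_LINEAR).ravel().astype(float)
w=np.clip(170-g,0,None);print(np.c_[th,g.astype(int)][g<170].tolist())
z=(w*np.exp(2j*np.radians(th))).sum();print('slot ang',np.degrees(np.angle(z))/2)
for z0 in(0,):
  for n,u,v in(('oiler',355,254),('tape',430,283),('cyl',297,158)):print(n,onz(T,u,v,.02))
```

```text
two [219.81410256 221.36538462] 156 [219.58378378 155.4972973 ] 185 (array([0.49696891, 0.2991887 , 0.12752235]), np.float64(0.000941804945069332))
 top-plane mean [0.49607927 0.2965163 ] ((0.49578478932380676, 0.29606392979621887), (0.01594645157456398, 0.05855642631649971), 37.905147552490234) ang 127.43223500622824
three [288.11538462 211.24615385] 130 [270.37823834 183.36787565] 193 (array([0.52394708, 0.14104497, 0.107283  ]), np.float64(0.0010599988737844724))
 top-plane mean [0.52274126 0.14017762] ((0.5226388573646545, 0.13934041559696198), (0.014487081207334995, 0.05759625881910324), 57.326377868652344) ang 146.74165464161172
ring [447.06827309 227.59437751] 249
((0.4835042357444763, -0.25039637088775635), 0.0382777564227581) ((0.4858419895172119, -0.24450673162937164), (0.04489758610725403, 0.07316317409276962), 70.0416488647461) [ 0.48900643 -0.23753986]
[ 3  0  0  0  0  0  0  0  0  0  0  0  0  3  6  9 10  6  0  0  0  0  0  0
  0  0  0  0  0  0  0  1  8  8  7  7]
[[0, 137], [2, 151], [4, 167], [6, 139], [8, 113], [10, 96], [12, 81], [14, 81], [16, 85], [18, 83], [20, 79], 
[... 1256 characters left out ...]
, 73], [266, 73], [268, 73], [270, 73], [272, 72], [274, 72], [276, 71], [278, 72], [280, 73], [282, 75], [284, 77], [286, 80], [288, 83], [290, 86], [292, 90], [294, 91], [296, 92], [298, 93], [300, 92], [302, 92], [304, 92], [306, 91], [308, 89], [310, 88], [312, 100], [314, 117], [316, 131], [318, 141], [320, 154], [322, 166], [324, 166], [326, 165], [328, 164], [330, 163], [332, 162], [334, 162], [336, 163], [338, 163], [340, 164], [342, 165], [344, 166], [346, 168], [348, 168], [350, 169], [352, 169], [354, 167], [356, 160], [358, 146]]
slot ang 66.04722424216172
oiler [ 0.42192289 -0.02307849  0.02      ]
tape [ 0.35115871 -0.21360647  0.02      ]
cyl [0.66792623 0.12929206 0.02      ]
```

Run:
```python
from h import *
T=np.load('top0.npy',allow_pickle=True).item()
box=(430,208,482,258);c=T['color'][box[1]:box[3],box[0]:box[2]].max(2)
for lo in(135,150):
    m=(c>lo).astype(np.uint8);n,l,st,ce=cv2.connectedComponentsWithStats(m)
    k=[i for i in range(1,n) if st[i,4]>80];print([(st[i].tolist()) for i in k])
    ys,xs=np.nonzero(np.isin(l,k));pts=np.array([onz(T,x+box[0],y+box[1],.107)[:2] for x,y in zip(xs,ys)],np.float32)
    print(cv2.minEnclosingCircle(pts),cv2.fitEllipse(cv2.convexHull(pts)))
    ce=np.array(cv2.fitEllipse(cv2.convexHull(pts))[0])
    # bore + outer radial edges
    for r0,r1,s in((.015,.033,1),(.033,.05,-1)):
        E=[]
        for t in range(0,360,4):
            a=np.radians(t);r=np.arange(r0,r1,.0005)
            uv=proj(T,np.c_[ce[0]+r*np.cos(a),ce[1]+r*np.sin(a),r*0+.107]).astype(np.float32)
            g=cv2.remap(T['color'].max(2),uv[:,0].copy(),uv[:,1].copy(),1).ravel().astype(float)*s
            i=np.argmax(np.diff(g)) 
            if np.ptp(g)>60:E.append(ce+r[i]*np.array([np.cos(a),np.sin(a)]))
        E=np.array(E)
        for _ in range(4):
            x=np.linalg.lstsq(np.c_[2*E,np.ones(len(E))],(E**2).sum(1),rcond=None)[0];R=np.sqrt(x[2]+x[0]**2+x[1]**2)
            e=abs(np.hypot(*(E-x[:2]).T)-R);E=E[e<max(.0015,1.5*np.median(e))]
        print('circle',x[:2],R,len(E))
    for rr in(.029,.031,.033):
        th=np.arange(0,360,1.);P=np.c_[ce[0]+rr*np.cos(np.radians(th)),ce[1]+rr*np.sin(np.radians(th)),th*0+.107]
        uv=proj(T,P).astype(np.float32);g=cv2.remap(T['color'].max(2),uv[:,0].copy(),uv[:,1].copy(),1).ravel().astype(float)
        d=g<125;print(rr,th[d].astype(int).tolist() if d.sum()<90 else d.sum())
        w=np.clip(150-g,0,None);
        for lo in(0,180):
            q=(th>=lo)&(th<lo+180);print((w*th)[q].sum()/w[q].sum())
```

```text
[[10, 7, 20, 31, 266], [25, 11, 20, 31, 264]]
((0.4812037944793701, -0.2610592246055603), 0.04327039793133736) ((0.4795089662075043, -0.26112356781959534), (0.0822284147143364, 0.08308237791061401), 46.600830078125)
circle [ 0.47927679 -0.2608212 ] 0.024106193829101983 70
circle [ 0.47927872 -0.26080681] 0.041271021242964785 63
0.029 [146, 147, 148, 149, 150, 151, 152, 153, 154, 155, 156, 157, 158, 159, 160, 161, 162, 163, 164, 165, 166, 167, 168, 169, 170, 171, 323, 324, 325, 326, 327, 328, 329, 330, 331, 332, 333, 334, 335, 336, 337, 338, 339, 340, 341, 342, 343, 344, 345, 346, 347, 348, 349]
158.13728222996517
336.234056122449
0.031 [149, 150, 151, 152, 153, 154, 155, 156, 157, 158, 159, 160, 161, 162, 163, 164, 165, 166, 167, 168, 169, 170, 171, 324, 325, 326, 327, 328, 329, 330, 331, 332, 333, 334, 335, 336, 337, 338, 339, 340, 341, 342, 343, 344, 345, 346, 347, 348, 349, 350]
159.33822393822393
337.0099194048357
0.033 [149, 150, 151, 152, 153, 154, 155, 156, 157, 158, 159, 160, 161, 162, 163, 164, 165, 166, 167, 168, 169, 170, 171, 324, 325, 326, 327, 328, 329, 330, 331, 332, 3
[... 666 characters left out ...]
, 335, 336, 337, 338, 339, 340, 341, 342, 343, 344, 345, 346, 347, 348]
159.22663877266388
335.2298923369221
0.031 [150, 151, 152, 153, 154, 155, 156, 157, 158, 159, 160, 161, 162, 163, 164, 165, 166, 167, 168, 169, 170, 171, 172, 323, 324, 325, 326, 327, 328, 329, 330, 331, 332, 333, 334, 335, 336, 337, 338, 339, 340, 341, 342, 343, 344, 345, 346, 347, 348, 349]
160.3027950310559
336.1107673267327
0.033 [150, 151, 152, 153, 154, 155, 156, 157, 158, 159, 160, 161, 162, 163, 164, 165, 166, 167, 168, 169, 170, 171, 172, 323, 324, 325, 326, 327, 328, 329, 330, 331, 332, 333, 334, 335, 336, 337, 338, 339, 340, 341, 342, 343, 344, 345, 346, 347, 348, 349, 350]
160.61562258313998
336.7097772277228
```

Collar is at (0.4795, -0.2608), and its ring radius of 41.3 mm matches the stated 83 mm diameter. The slot axis is at about 158°. The bar is at (0.497, 0.299, 0.1275), along 127.5°, and its height checks out. Moving above it.

```bash
cat >> h.py <<'E'
def delta(x,y,z,yaw):
    """tool-axis shift (mm) and wz (deg) to reach x,y,z with tool y at yaw (deg), tool down"""
    from scipy.spatial.transform import Rotation as Ro
    s=ctrl.sense();R=Ro.from_quat(s['orientation']).as_matrix()
    d=R.T@(np.array([x,y,z])-s['tcp_pos'])*1e3
    cur=np.degrees(np.arctan2(R[1,1],R[0,1]))
    print('d',d.round(1),'wz',round((cur-yaw+180)%360-180,1),'yaw',round(cur,1),'tilt',(R[:2,2]*57.3).round(2),
      't',round(s['time'],1),'tcp',s['tcp_pos'].round(4),'F',np.round(s['wrist_force'],1),'M',np.round(s['torque'],2),'w',round(s['width']*1e3,1),'j6',s['joints'][5].round(2))
E
python3 -m pendant '[{"dx":-40,"dy":-11.4},{"dx":-40,"dy":-11.4},{"dx":-40,"dy":-11.4},{"dx":-40,"dy":-11.4},{"dx":-40,"dy":-11.4},{"dx":-40,"dy":-11.4},{"dx":-40,"dy":-11.4},{"dx":-40,"dy":-11.4},{"wz":7},{"wz":7},{"wz":7},{"wz":6.1}]' 60
python3 -c "from h import *;delta(.497,.299,.117,37.5);grab('top','top1.png');grab('scene','scene1.png')"
```

```text
d [-320.6  -90.6  113.3] wz 27.1 yaw 64.6 tilt [-0.07 -0.1 ] t 0.1 tcp [0.2465 0.5187 0.2302] F [-0.3  0.6 -0.3] M [ 0.09 -0.02  0.02] w 85.6 j6 -0.15invalid input at $[0]: expected keys dx, dy, dz, wx, wy, wz, gripper
```

```bash
python3 -m pendant '[{"dx":-40,"dy":-11.4,"dz":0,"wx":0,"wy":0,"wz":0,"gripper":1},{"dx":-40,"dy":-11.4,"dz":0,"wx":0,"wy":0,"wz":0,"gripper":1},{"dx":-40,"dy":-11.4,"dz":0,"wx":0,"wy":0,"wz":0,"gripper":1},{"dx":-40,"dy":-11.4,"dz":0,"wx":0,"wy":0,"wz":0,"gripper":1},{"dx":-40,"dy":-11.4,"dz":0,"wx":0,"wy":0,"wz":0,"gripper":1},{"dx":-40,"dy":-11.4,"dz":0,"wx":0,"wy":0,"wz":0,"gripper":1},{"dx":-40,"dy":-11.4,"dz":0,"wx":0,"wy":0,"wz":0,"gripper":1},{"dx":-40,"dy":-11.4,"dz":0,"wx":0,"wy":0,"wz":0,"gripper":1},{"dx":0,"dy":0,"dz":0,"wx":0,"wy":0,"wz":7,"gripper":1},{"dx":0,"dy":0,"dz":0,"wx":0,"wy":0,"wz":7,"gripper":1},{"dx":0,"dy":0,"dz":0,"wx":0,"wy":0,"wz":7,"gripper":1},{"dx":0,"dy":0,"dz":0,"wx":0,"wy":0,"wz":6,"gripper":1}]' 60
python3 -c "from h import *;delta(.497,.299,.117,37.5)"
```

```text
time: 1.4
tcp_pos: [0.4967, 0.2992, 0.2309]
orientation: [0.444, 0.896, -0.0, -0.0]
wrist_force: [0.8, -0.2, -0.3]
width: 0.0855
gripper_force: 0.0
d [ -0.4   0.2 113.9] wz -0.2 yaw 37.3 tilt [-0.04 -0.01] t 1.4 tcp [0.4967 0.2992 0.2309] F [ 0.8 -0.2 -0.3] M [-0.08  0.02  0.05] w 85.5 j6 -0.26
```

```bash
python3 -m pendant '[{"dx":0,"dy":0,"dz":25,"wx":0,"wy":0,"wz":0,"gripper":1},{"dx":0,"dy":0,"dz":25,"wx":0,"wy":0,"wz":0,"gripper":1},{"dx":0,"dy":0,"dz":25,"wx":0,"wy":0,"wz":0,"gripper":1},{"dx":0,"dy":0,"dz":20,"wx":0,"wy":0,"wz":0,"gripper":1},{"dx":0,"dy":0,"dz":19,"wx":0,"wy":0,"wz":0,"gripper":1},{"dx":0,"dy":0,"dz":0,"wx":0,"wy":0,"wz":0,"gripper":1},{"dx":0,"dy":0,"dz":0,"wx":0,"wy":0,"wz":0,"gripper":-1},{"dx":0,"dy":0,"dz":0,"wx":0,"wy":0,"wz":0,"gripper":-1},{"dx":0,"dy":0,"dz":0,"wx":0,"wy":0,"wz":0,"gripper":-1},{"dx":0,"dy":0,"dz":0,"wx":0,"wy":0,"wz":0,"gripper":-1},{"dx":0,"dy":0,"dz":0,"wx":0,"wy":0,"wz":0,"gripper":-1},{"dx":0,"dy":0,"dz":0,"wx":0,"wy":0,"wz":0,"gripper":-1}]' 60
python3 -c "from h import *;delta(.497,.299,.117,37.5);grab('scene','scene1.png')"
```

```text
time: 2.6
tcp_pos: [0.4972, 0.2997, 0.1182]
orientation: [0.442, 0.897, 0.001, 0.0]
wrist_force: [-0.9, -0.3, 3.6]
width: 0.0129
gripper_force: 59.3
d [-0.5 -0.6  1.2] wz 0.1 yaw 37.6 tilt [0.07 0.03] t 2.6 tcp [0.4972 0.2997 0.1182] F [-0.9 -0.3  3.6] M [-0.1   0.16 -0.01] w 12.9 j6 -0.26
```

```bash
python3 -m pendant '[{"dx":0,"dy":0,"dz":-5,"wx":0,"wy":0,"wz":0,"gripper":-1},{"dx":0,"dy":0,"dz":-15,"wx":0,"wy":0,"wz":0,"gripper":-1},{"dx":0,"dy":0,"dz":-25,"wx":0,"wy":0,"wz":0,"gripper":-1},{"dx":0,"dy":0,"dz":-25,"wx":0,"wy":0,"wz":0,"gripper":-1},{"dx":0,"dy":0,"dz":-25,"wx":0,"wy":0,"wz":0,"gripper":-1},{"dx":0,"dy":0,"dz":-25,"wx":0,"wy":0,"wz":0,"gripper":-1},{"dx":0,"dy":0,"dz":-20,"wx":0,"wy":0,"wz":0,"gripper":-1},{"dx":0,"dy":0,"dz":-10,"wx":0,"wy":0,"wz":0,"gripper":-1},{"dx":0,"dy":0,"dz":0,"wx":0,"wy":0,"wz":0,"gripper":-1},{"dx":0,"dy":0,"dz":0,"wx":0,"wy":0,"wz":0,"gripper":-1}]' 80
python3 -c "from h import *;delta(.4795,-.2608,.27,68.3);grab('scene','scene1.png');grab('top','top1.png')"
```

```text
time: 3.65
tcp_pos: [0.4961, 0.2993, 0.2663]
orientation: [0.442, 0.897, -0.001, -0.001]
wrist_force: [0.2, -0.3, -3.8]
width: 0.0122
gripper_force: 78.6
d [-433.8 -354.7   -3.3] wz -30.7 yaw 37.6 tilt [-0.1  -0.04] t 3.6 tcp [0.4961 0.2993 0.2663] F [ 0.2 -0.3 -3.8] M [-0.04  0.   -0.01] w 12.2 j6 -0.26
```

View pics/scene1.png

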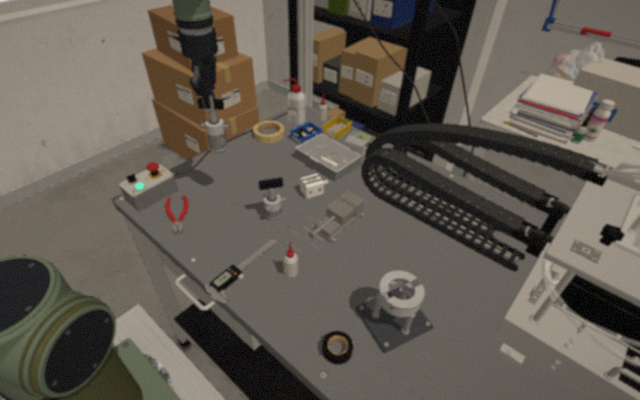

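The cartridge hangs upright from the gripper at about (213,120), lifted clear of the table. Weight reads about 3.8 N. Next, the transfer to the collar.

```bash
python3 -m pendant '[{"dx":-20,"dy":-16.4,"dz":0,"wx":0,"wy":0,"wz":0,"gripper":-1},{"dx":-40,"dy":-32.7,"dz":0,"wx":0,"wy":0,"wz":0,"gripper":-1},{"dx":-38,"dy":-31,"dz":0,"wx":0,"wy":0,"wz":0,"gripper":-1},{"dx":-38,"dy":-31,"dz":0,"wx":0,"wy":0,"wz":0,"gripper":-1},{"dx":-38,"dy":-31,"dz":0,"wx":0,"wy":0,"wz":0,"gripper":-1},{"dx":-38,"dy":-31,"dz":0,"wx":0,"wy":0,"wz":0,"gripper":-1},{"dx":-38,"dy":-31,"dz":0,"wx":0,"wy":0,"wz":0,"gripper":-1},{"dx":-38,"dy":-31,"dz":0,"wx":0,"wy":0,"wz":0,"gripper":-1},{"dx":-38,"dy":-31,"dz":0,"wx":0,"wy":0,"wz":0,"gripper":-1},{"dx":-38,"dy":-31,"dz":0,"wx":0,"wy":0,"wz":0,"gripper":-1},{"dx":-38,"dy":-31,"dz":0,"wx":0,"wy":0,"wz":0,"gripper":-1},{"dx":-20,"dy":-16.4,"dz":0,"wx":0,"wy":0,"wz":0,"gripper":-1}]'
python3 -c "from h import *;delta(.4795,-.2608,.27,68.3)"
```

```text
time: 4.95
tcp_pos: [0.4798, -0.247, 0.2658]
orientation: [0.443, 0.896, -0.001, -0.001]
wrist_force: [0.4, 0.3, -3.1]
width: 0.0124
gripper_force: 78.6
d [-10.8  -8.6  -4.2] wz -30.9 yaw 37.4 tilt [-0.13 -0.02] t 5.0 tcp [ 0.4798 -0.247   0.2658] F [ 0.4  0.3 -3.1] M [ 0.06 -0.08 -0.03] w 12.4 j6 -1.29
```

```bash
python3 -m pendant '[{"dx":0,"dy":0,"dz":0,"wx":0,"wy":0,"wz":-6,"gripper":-1},{"dx":0,"dy":0,"dz":0,"wx":0,"wy":0,"wz":-6,"gripper":-1},{"dx":0,"dy":0,"dz":0,"wx":0,"wy":0,"wz":-6,"gripper":-1},{"dx":0,"dy":0,"dz":0,"wx":0,"wy":0,"wz":-6,"gripper":-1},{"dx":0,"dy":0,"dz":0,"wx":0,"wy":0,"wz":-6.5,"gripper":-1},{"dx":0,"dy":0,"dz":0,"wx":0,"wy":0,"wz":0,"gripper":-1},{"dx":0,"dy":0,"dz":0,"wx":0,"wy":0,"wz":0,"gripper":-1},{"dx":0,"dy":0,"dz":0,"wx":0,"wy":0,"wz":0,"gripper":-1}]'
python3 -c "from h import *;delta(.4795,-.2608,.27,68.3);grab('scene','scene2.png');g=grab('top','top2.png');np.save('top2.npy',g,allow_pickle=True)
a=cv2.imread('pics/top2.png')[190:280,400:510];b=cv2.imread('pics/scene2.png')[210:370,320:480];im=np.hstack([cv2.resize(a,(440,360)),cv2.resize(b,(360,360))]);cv2.imwrite('pics/c2.png',im)"
```

```text
time: 5.75
tcp_pos: [0.4808, -0.2432, 0.2667]
orientation: [0.191, 0.982, 0.0, -0.0]
wrist_force: [0.2, -0.2, -2.9]
width: 0.0126
gripper_force: 78.6
d [ -5.4 -16.8  -3.3] wz -0.3 yaw 68.0 tilt [-0.05  0.04] t 5.8 tcp [ 0.4808 -0.2432  0.2667] F [ 0.2 -0.2 -2.9] M [ 0.03  0.02 -0.01] w 12.6 j6 -1.82
```

View pics/c2.png

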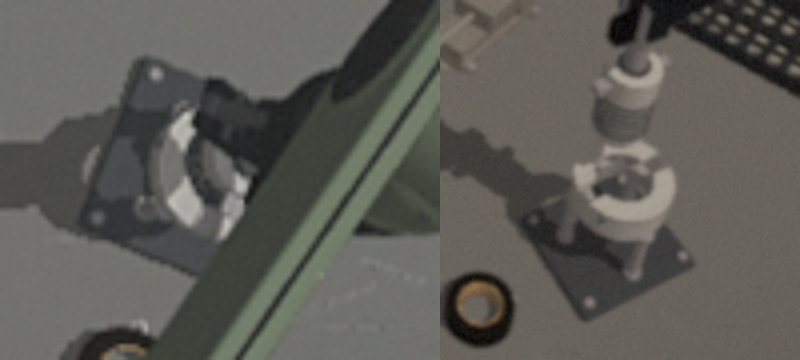

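The cartridge hangs upright over the stand with its lugs lined up roughly with the slots. I'll cross-check the collar centre in the scene view.

Run:
```python
from h import *
S=np.load('scene0.npy',allow_pickle=True).item();ce=np.array([.4794,-.2608])
for name,r0,r1,s in(('bore',.016,.033,1),('outer',.033,.05,-1)):
    E=[]
    for t in range(0,360,4):
        a=np.radians(t);r=np.arange(r0,r1,.0005)
        uv=proj(S,np.c_[ce[0]+r*np.cos(a),ce[1]+r*np.sin(a),r*0+.107]).astype(np.float32)
        g=cv2.remap(S['color'].max(2),uv[:,0].copy(),uv[:,1].copy(),1).ravel().astype(float)*s
        if np.ptp(g)>40:E.append(ce+r[np.argmax(np.diff(g))]*np.array([np.cos(a),np.sin(a)]))
    E=np.array(E)
    for _ in range(5):
        x=np.linalg.lstsq(np.c_[2*E,np.ones(len(E))],(E**2).sum(1),rcond=None)[0];R=np.sqrt(x[2]+x[0]**2+x[1]**2)
        e=abs(np.hypot(*(E-x[:2]).T)-R);E=E[e<max(.001,1.5*np.median(e))]
    print(name,x[:2],R,len(E))
# slot check in scene
for rr in(.029,.033):
    th=np.arange(0,360,1.);P=np.c_[ce[0]+rr*np.cos(np.radians(th)),ce[1]+rr*np.sin(np.radians(th)),th*0+.107]
    uv=proj(S,P).astype(np.float32);g=cv2.remap(S['color'].max(2),uv[:,0].copy(),uv[:,1].copy(),1).ravel().astype(float)
    print(rr,th[g<140].astype(int).tolist())
# bar angle in scene at z=.140 / .128
c=S['color'][145:166,205:236].max(2);ys,xs=np.nonzero(c<50)
p=np.array([onz(S,x+205,y+145,.128)[:2] for x,y in zip(xs,ys)]);print('scene bar mean',p.mean(0))
```

```text
bore [ 0.47737495 -0.26170079] 0.023632698122425272 46
outer [ 0.47873383 -0.26209613] 0.0412525804853854 57
0.029 [146, 147, 148, 149, 150, 151, 152, 153, 154, 155, 156, 157, 158, 159, 160, 161, 162, 163, 164, 165, 166, 167, 168, 169, 170, 171, 172, 173, 174, 175, 176, 177, 178, 319, 320, 321, 322, 323, 324, 325, 326, 327, 328, 329, 330, 331, 332, 333, 334, 335, 336, 337, 338, 339, 340, 341, 342, 343, 344, 345, 346, 347, 348]
0.033 [150, 151, 152, 153, 154, 155, 156, 157, 158, 159, 160, 161, 162, 163, 164, 165, 166, 167, 168, 169, 170, 171, 172, 173, 174, 175, 321, 322, 323, 324, 325, 326, 327, 328, 329, 330, 331, 332, 333, 334, 335, 336, 337, 338, 339, 340, 341, 342, 343, 344, 345, 346, 347]
scene bar mean [0.49697672 0.29834317]
```

```bash
python3 -m pendant '[{"dx":-2.6,"dy":-8.7,"dz":0,"wx":0,"wy":0,"wz":-0.4,"gripper":-1},{"dx":-2.6,"dy":-8.7,"dz":0,"wx":0,"wy":0,"wz":0,"gripper":-1},{"dx":0,"dy":0,"dz":15,"wx":0,"wy":0,"wz":0,"gripper":-1},{"dx":0,"dy":0,"dz":15,"wx":0,"wy":0,"wz":0,"gripper":-1},{"dx":0,"dy":0,"dz":0,"wx":0,"wy":0,"wz":0,"gripper":-1},{"dx":0,"dy":0,"dz":0,"wx":0,"wy":0,"wz":0,"gripper":-1},{"dx":0,"dy":0,"dz":0,"wx":0,"wy":0,"wz":0,"gripper":-1}]'
python3 -c "from h import *;delta(.479,-.2614,.165,68.4)"
```

```text
time: 6.55
tcp_pos: [0.4796, -0.2613, 0.2374]
orientation: [0.187, 0.982, -0.0, 0.0]
wrist_force: [-0.6, 1.0, -3.1]
width: 0.0125
gripper_force: 78.6
d [ 0.6 -0.3 72.4] wz 0.1 yaw 68.5 tilt [ 0.01 -0.01] t 6.5 tcp [ 0.4796 -0.2613  0.2374] F [-0.6  1.  -3.1] M [-0.01  0.01 -0.01] w 12.5 j6 -1.85
```

```bash
python3 -m pendant '[{"dx":0,"dy":0,"dz":10,"wx":0,"wy":0,"wz":0,"gripper":-1},{"dx":0,"dy":0,"dz":10,"wx":0,"wy":0,"wz":0,"gripper":-1},{"dx":0,"dy":0,"dz":10,"wx":0,"wy":0,"wz":0,"gripper":-1},{"dx":0,"dy":0,"dz":10,"wx":0,"wy":0,"wz":0,"gripper":-1},{"dx":0,"dy":0,"dz":10,"wx":0,"wy":0,"wz":0,"gripper":-1},{"dx":0,"dy":0,"dz":10,"wx":0,"wy":0,"wz":0,"gripper":-1},{"dx":0,"dy":0,"dz":5,"wx":0,"wy":0,"wz":0,"gripper":-1},{"dx":0,"dy":0,"dz":0,"wx":0,"wy":0,"wz":0,"gripper":-1},{"dx":0,"dy":0,"dz":0,"wx":0,"wy":0,"wz":0,"gripper":-1}]'
python3 -c "from h import *;delta(.479,-.2614,.142,68.4);grab('top','top3.png');g=grab('scene','scene3.png')
a=cv2.imread('pics/top3.png')[200:270,410:500];b=g['color'][220:330,340:450];im=np.hstack([cv2.resize(a,(400,311)),cv2.resize(b,(311,311))]);cv2.imwrite('pics/c3.png',im)"
```

```text
time: 7.45
tcp_pos: [0.4796, -0.2616, 0.1724]
orientation: [0.187, 0.982, -0.0, 0.0]
wrist_force: [-0.4, -0.2, -3.1]
width: 0.0125
gripper_force: 78.7
d [ 0.7 -0.1 30.4] wz 0.1 yaw 68.5 tilt [ 0.02 -0.02] t 7.5 tcp [ 0.4796 -0.2616  0.1724] F [-0.4 -0.2 -3.1] M [-0.02 -0.04 -0.03] w 12.5 j6 -1.85
```

View pics/c3.png

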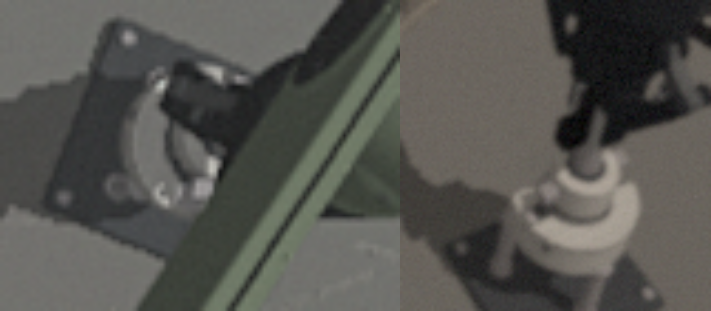

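The body is in the bore without contact, and the near lug (scene crop about (548,192)) sits over its slot. Lowering the lugs through the roof now, with force checks.

```bash
python3 -m pendant '[{"dx":0,"dy":0,"dz":4,"wx":0,"wy":0,"wz":0,"gripper":-1},{"dx":0,"dy":0,"dz":4,"wx":0,"wy":0,"wz":0,"gripper":-1},{"dx":0,"dy":0,"dz":4,"wx":0,"wy":0,"wz":0,"gripper":-1},{"dx":0,"dy":0,"dz":4,"wx":0,"wy":0,"wz":0,"gripper":-1},{"dx":0,"dy":0,"dz":0,"wx":0,"wy":0,"wz":0,"gripper":-1},{"dx":0,"dy":0,"dz":0,"wx":0,"wy":0,"wz":0,"gripper":-1}]'
python3 -c "from h import *;delta(.479,-.2614,.142,68.4)"
```

```text
time: 8.15
tcp_pos: [0.4794, -0.2614, 0.156]
orientation: [0.187, 0.982, 0.0, -0.0]
wrist_force: [-0.0, -0.2, -4.3]
width: 0.0124
gripper_force: 78.7
d [ 0.3 -0.2 14. ] wz 0.1 yaw 68.5 tilt [-0.02  0.01] t 8.2 tcp [ 0.4794 -0.2614  0.156 ] F [-0.  -0.2 -4.3] M [ 0.07 -0.   -0.03] w 12.4 j6 -1.85
```

```bash
python3 -m pendant '[{"dx":0,"dy":0,"dz":4,"wx":0,"wy":0,"wz":0,"gripper":-1},{"dx":0,"dy":0,"dz":4,"wx":0,"wy":0,"wz":0,"gripper":-1},{"dx":0,"dy":0,"dz":3,"wx":0,"wy":0,"wz":0,"gripper":-1},{"dx":0,"dy":0,"dz":0,"wx":0,"wy":0,"wz":0,"gripper":-1},{"dx":0,"dy":0,"dz":0,"wx":0,"wy":0,"wz":0,"gripper":-1}]'
python3 -c "from h import *;delta(.479,-.2614,.142,68.4)"
```

```text
time: 8.65
tcp_pos: [0.4794, -0.2614, 0.1451]
orientation: [0.187, 0.982, 0.0, -0.0]
wrist_force: [-0.1, 0.1, -3.8]
width: 0.012
gripper_force: 78.7
d [ 0.4 -0.2  3.1] wz 0.1 yaw 68.5 tilt [-0.01  0.01] t 8.7 tcp [ 0.4794 -0.2614  0.1451] F [-0.1  0.1 -3.8] M [-0.02  0.03  0.01] w 12.0 j6 -1.85
```

```bash
python3 -m pendant '[{"dx":0,"dy":0,"dz":1,"wx":0,"wy":0,"wz":4,"gripper":-1},{"dx":0,"dy":0,"dz":0,"wx":0,"wy":0,"wz":5,"gripper":-1},{"dx":0,"dy":0,"dz":0,"wx":0,"wy":0,"wz":5,"gripper":-1},{"dx":0,"dy":0,"dz":0,"wx":0,"wy":0,"wz":5,"gripper":-1},{"dx":0,"dy":0,"dz":0,"wx":0,"wy":0,"wz":5,"gripper":-1},{"dx":0,"dy":0,"dz":0,"wx":0,"wy":0,"wz":4,"gripper":-1},{"dx":0,"dy":0,"dz":0,"wx":0,"wy":0,"wz":0,"gripper":-1},{"dx":0,"dy":0,"dz":0,"wx":0,"wy":0,"wz":0,"gripper":-1}]'
python3 -c "from h import *;delta(.479,-.2614,.142,68.4)"
python3 -m pendant '[{"dx":0,"dy":0,"dz":1,"wx":0,"wy":0,"wz":0,"gripper":-1},{"dx":0,"dy":0,"dz":1,"wx":0,"wy":0,"wz":0,"gripper":-1},{"dx":0,"dy":0,"dz":1,"wx":0,"wy":0,"wz":0,"gripper":-1},{"dx":0,"dy":0,"dz":0,"wx":0,"wy":0,"wz":0,"gripper":-1}]'
python3 -c "from h import *;delta(.479,-.2614,.142,68.4)"
```

```text
time: 9.45
tcp_pos: [0.4796, -0.2615, 0.1445]
orientation: [0.418, 0.908, -0.0, 0.0]
wrist_force: [-0.9, -0.7, -4.2]
width: 0.0122
gripper_force: 78.8
d [ 0.5 -0.4  2.5] wz -27.8 yaw 40.6 tilt [ 0.02 -0.01] t 9.4 tcp [ 0.4796 -0.2615  0.1445] F [-0.9 -0.7 -4.2] M [-0.01  0.03 -0.08] w 12.2 j6 -1.37
time: 9.85
tcp_pos: [0.4795, -0.2615, 0.1422]
orientation: [0.419, 0.908, -0.0, 0.0]
wrist_force: [-3.4, 0.7, 3.9]
width: 0.0123
gripper_force: 79.6
d [ 0.4 -0.3  0.2] wz -27.9 yaw 40.5 tilt [ 0.01 -0.01] t 9.8 tcp [ 0.4795 -0.2615  0.1422] F [-3.4  0.7  3.9] M [0.34 0.45 0.03] w 12.3 j6 -1.36
```

Ledge contact is at TCP z of about 0.142, as predicted. Now twisting under a light press, watching the vertical force and height.

```bash
python3 -m pendant '[{"dx":0,"dy":0,"dz":0.5,"wx":0,"wy":0,"wz":3,"gripper":-1},{"dx":0,"dy":0,"dz":0,"wx":0,"wy":0,"wz":3,"gripper":-1},{"dx":0,"dy":0,"dz":0,"wx":0,"wy":0,"wz":2,"gripper":-1},{"dx":0,"dy":0,"dz":0,"wx":0,"wy":0,"wz":0,"gripper":-1}]'
python3 -c "from h import *;delta(.479,-.2614,.142,68.4)"
for i in 1; do python3 -m pendant '[{"dx":0,"dy":0,"dz":0,"wx":0,"wy":0,"wz":3,"gripper":-1},{"dx":0,"dy":0,"dz":0,"wx":0,"wy":0,"wz":0,"gripper":-1}]'; done
python3 -c "from h import *;delta(.479,-.2614,.142,68.4)"
python3 -m pendant '[{"dx":0,"dy":0,"dz":0,"wx":0,"wy":0,"wz":3,"gripper":-1},{"dx":0,"dy":0,"dz":0,"wx":0,"wy":0,"wz":0,"gripper":-1}]'
python3 -c "from h import *;delta(.479,-.2614,.142,68.4)"
```

```text
time: 10.25
tcp_pos: [0.4807, -0.2616, 0.1422]
orientation: [0.481, 0.877, 0.0, 0.001]
wrist_force: [-0.0, 1.9, 5.8]
width: 0.0125
gripper_force: 80.0
d [ 1.  -1.3  0.2] wz -35.9 yaw 32.5 tilt [ 0.16 -0.04] t 10.2 tcp [ 0.4807 -0.2616  0.1422] F [-0.   1.9  5.8] M [ 0.51  0.02 -0.04] w 12.5 j6 -1.22
time: 10.45
tcp_pos: [0.4808, -0.2616, 0.1422]
orientation: [0.504, 0.864, 0.0, 0.002]
wrist_force: [0.6, 2.9, 5.4]
width: 0.0122
gripper_force: 79.9
d [ 1.  -1.4  0.2] wz -38.9 yaw 29.5 tilt [ 0.18 -0.04] t 10.4 tcp [ 0.4808 -0.2616  0.1422] F [0.6 2.9 5.4] M [ 0.49 -0.06 -0.03] w 12.2 j6 -1.17
time: 10.65
tcp_pos: [0.4808, -0.2615, 0.1422]
orientation: [0.526, 0.85, 0.001, 0.002]
wrist_force: [-0.3, 2.6, 5.3]
width: 0.0124
gripper_force: 79.9
d [ 0.9 -1.6  0.2] wz -41.9 yaw 26.5 tilt [ 0.19 -0.04] t 10.7 tcp [ 0.4808 -0.2615  0.1422] F [-0.3  2.6  5.3] M [ 0.51 -0.09 -0.02] w 12.4 j6 -1.12
```

```bash
cat > chk.py <<'E'
import sys
from h import *
delta(.479,-.2614,.142,68.4);s=ctrl.sense()
sys.exit(s['tcp_pos'][2]<.1416 or s['wrist_force'][2]<2 or s['wrist_force'][2]>25 or abs(s['torque'][2])>1.5)
E
python3 -m pendant '[{"dx":0,"dy":0,"dz":0,"wx":0,"wy":0,"wz":3,"gripper":-1},{"dx":0,"dy":0,"dz":0,"wx":0,"wy":0,"wz":0,"gripper":-1}]' >/dev/null && python3 chk.py && python3 -m pendant '[{"dx":0,"dy":0,"dz":0,"wx":0,"wy":0,"wz":3,"gripper":-1},{"dx":0,"dy":0,"dz":0,"wx":0,"wy":0,"wz":0,"gripper":-1}]' >/dev/null && python3 chk.py && python3 -m pendant '[{"dx":0,"dy":0,"dz":0,"wx":0,"wy":0,"wz":3,"gripper":-1},{"dx":0,"dy":0,"dz":0,"wx":0,"wy":0,"wz":0,"gripper":-1}]' >/dev/null && python3 chk.py && python3 -m pendant '[{"dx":0,"dy":0,"dz":0,"wx":0,"wy":0,"wz":3,"gripper":-1},{"dx":0,"dy":0,"dz":0,"wx":0,"wy":0,"wz":0,"gripper":-1}]' >/dev/null && python3 chk.py && python3 -m pendant '[{"dx":0,"dy":0,"dz":0,"wx":0,"wy":0,"wz":3,"gripper":-1},{"dx":0,"dy":0,"dz":0,"wx":0,"wy":0,"wz":0,"gripper":-1}]' >/dev/null && python3 chk.py
```

```text
d [ 0.9 -1.7  0.2] wz -44.9 yaw 23.5 tilt [ 0.2  -0.04] t 10.8 tcp [ 0.4809 -0.2615  0.1422] F [0.1 2.8 5. ] M [ 0.56 -0.18 -0.04] w 12.1 j6 -1.07False
```

```bash
sed -i 's/sys.exit(\(.*\))$/sys.exit(int(\1))/' chk.py
python3 -m pendant '[{"dx":0,"dy":0,"dz":0,"wx":0,"wy":0,"wz":3,"gripper":-1},{"dx":0,"dy":0,"dz":0,"wx":0,"wy":0,"wz":0,"gripper":-1}]' >/dev/null && python3 chk.py && python3 -m pendant '[{"dx":0,"dy":0,"dz":0,"wx":0,"wy":0,"wz":3,"gripper":-1},{"dx":0,"dy":0,"dz":0,"wx":0,"wy":0,"wz":0,"gripper":-1}]' >/dev/null && python3 chk.py && python3 -m pendant '[{"dx":0,"dy":0,"dz":0,"wx":0,"wy":0,"wz":3,"gripper":-1},{"dx":0,"dy":0,"dz":0,"wx":0,"wy":0,"wz":0,"gripper":-1}]' >/dev/null && python3 chk.py && python3 -m pendant '[{"dx":0,"dy":0,"dz":0,"wx":0,"wy":0,"wz":3,"gripper":-1},{"dx":0,"dy":0,"dz":0,"wx":0,"wy":0,"wz":0,"gripper":-1}]' >/dev/null && python3 chk.py && python3 -m pendant '[{"dx":0,"dy":0,"dz":0,"wx":0,"wy":0,"wz":3,"gripper":-1},{"dx":0,"dy":0,"dz":0,"wx":0,"wy":0,"wz":0,"gripper":-1}]' >/dev/null && python3 chk.py && python3 -m pendant '[{"dx":0,"dy":0,"dz":0,"wx":0,"wy":0,"wz":3,"gripper":-1},{"dx":0,"dy":0,"dz":0,"wx":0,"wy":0,"wz":0,"gripper":-1}]' >/dev/null && python3 chk.py
```

```text
d [ 0.8 -1.9  0.2] wz -47.9 yaw 20.5 tilt [ 0.21 -0.04] t 11.1 tcp [ 0.481  -0.2615  0.1422] F [0.8 2.8 6. ] M [ 0.53 -0.23 -0.11] w 12.5 j6 -1.02
d [ 0.7 -2.   0.2] wz -50.9 yaw 17.5 tilt [ 0.22 -0.04] t 11.2 tcp [ 0.4811 -0.2615  0.1422] F [1.2 3.4 5.8] M [ 0.55 -0.26 -0.02] w 12.3 j6 -0.96
d [ 0.7 -2.   0.1] wz -53.9 yaw 14.5 tilt [ 0.23 -0.04] t 11.4 tcp [ 0.4811 -0.2615  0.1421] F [1.2 4.  5.8] M [ 0.57 -0.42  0.02] w 12.2 j6 -0.91
d [ 0.5 -2.2  0.1] wz -56.9 yaw 11.5 tilt [ 0.24 -0.04] t 11.7 tcp [ 0.4812 -0.2615  0.1421] F [2.9 4.3 6.7] M [ 0.6  -0.56  0.05] w 12.1 j6 -0.86
d [ 0.2 -2.4  0. ] wz -59.8 yaw 8.6 tilt [ 0.26 -0.02] t 11.8 tcp [ 0.4814 -0.2613  0.1421] F [3.1 3.7 5.3] M [ 0.66 -0.63  0.13] w 12.2 j6 -0.81
d [ 0.1 -2.4 -0. ] wz -62.8 yaw 5.6 tilt [ 0.26 -0.02] t 12.1 tcp [ 0.4814 -0.2613  0.142 ] F [3.6 4.3 5.2] M [ 0.69 -0.84  0.14] w 12.4 j6 -0.75
```

```bash
python3 -m pendant '[{"dx":0,"dy":0,"dz":0,"wx":0,"wy":0,"wz":3,"gripper":-1},{"dx":0,"dy":0,"dz":0,"wx":0,"wy":0,"wz":0,"gripper":-1}]' >/dev/null && python3 chk.py && python3 -m pendant '[{"dx":0,"dy":0,"dz":0,"wx":0,"wy":0,"wz":3,"gripper":-1},{"dx":0,"dy":0,"dz":0,"wx":0,"wy":0,"wz":0,"gripper":-1}]' >/dev/null && python3 chk.py && python3 -m pendant '[{"dx":0,"dy":0,"dz":0,"wx":0,"wy":0,"wz":3,"gripper":-1},{"dx":0,"dy":0,"dz":0,"wx":0,"wy":0,"wz":0,"gripper":-1}]' >/dev/null && python3 chk.py && python3 -m pendant '[{"dx":0,"dy":0,"dz":0,"wx":0,"wy":0,"wz":3,"gripper":-1},{"dx":0,"dy":0,"dz":0,"wx":0,"wy":0,"wz":0,"gripper":-1}]' >/dev/null && python3 chk.py && python3 -m pendant '[{"dx":0,"dy":0,"dz":0,"wx":0,"wy":0,"wz":3,"gripper":-1},{"dx":0,"dy":0,"dz":0,"wx":0,"wy":0,"wz":0,"gripper":-1}]' >/dev/null && python3 chk.py && python3 -m pendant '[{"dx":0,"dy":0,"dz":0,"wx":0,"wy":0,"wz":3,"gripper":-1},{"dx":0,"dy":0,"dz":0,"wx":0,"wy":0,"wz":0,"gripper":-1}]' >/dev/null && python3 chk.py
```

```text
d [ 0.1  0.4 -2.1] wz -65.8 yaw 2.6 tilt [-0.12 -0.02] t 12.2 tcp [ 0.4786 -0.2615  0.1399] F [-0.2  0.6 -3.9] M [ 0.06 -0.01  0.04] w 12.5 j6 -0.7
```

It dropped at about 66°: contact is gone and z fell. Turning 2° more to centre it, then lowering into the notch.

```bash
python3 -m pendant '[{"dx":0,"dy":0,"dz":1,"wx":0,"wy":0,"wz":1.5,"gripper":-1},{"dx":0,"dy":0,"dz":1.5,"wx":0,"wy":0,"wz":0,"gripper":-1},{"dx":0,"dy":0,"dz":1.5,"wx":0,"wy":0,"wz":0,"gripper":-1},{"dx":0,"dy":0,"dz":0,"wx":0,"wy":0,"wz":0,"gripper":-1}]' >/dev/null;python3 -c "from h import *;delta(.479,-.2614,.134,68.4)"
```

```text
d [-0.2  0.3  1.8] wz -67.4 yaw 1.0 tilt [-0.1   0.06] t 12.7 tcp [ 0.4787 -0.2612  0.1358] F [-0.4  0.  -3.7] M [ 0.07 -0.02  0.04] w 12.2 j6 -0.68
```

```bash
python3 -m pendant '[{"dx":0,"dy":0,"dz":1,"wx":0,"wy":0,"wz":0,"gripper":-1},{"dx":0,"dy":0,"dz":1,"wx":0,"wy":0,"wz":0,"gripper":-1},{"dx":0,"dy":0,"dz":0,"wx":0,"wy":0,"wz":0,"gripper":-1}]' >/dev/null;python3 -c "from h import *;delta(.479,-.2614,.134,68.4)"
python3 -m pendant '[{"dx":0,"dy":0,"dz":0,"wx":0,"wy":0,"wz":0,"gripper":1},{"dx":0,"dy":0,"dz":0,"wx":0,"wy":0,"wz":0,"gripper":1},{"dx":0,"dy":0,"dz":0,"wx":0,"wy":0,"wz":0,"gripper":1},{"dx":0,"dy":0,"dz":0,"wx":0,"wy":0,"wz":0,"gripper":1},{"dx":0,"dy":0,"dz":0,"wx":0,"wy":0,"wz":0,"gripper":1},{"dx":0,"dy":0,"dz":0,"wx":0,"wy":0,"wz":0,"gripper":1},{"dx":0,"dy":0,"dz":-10,"wx":0,"wy":0,"wz":0,"gripper":1},{"dx":0,"dy":0,"dz":-25,"wx":0,"wy":0,"wz":0,"gripper":1},{"dx":0,"dy":0,"dz":-35,"wx":0,"wy":0,"wz":0,"gripper":1},{"dx":0,"dy":0,"dz":-40,"wx":0,"wy":0,"wz":0,"gripper":1},{"dx":0,"dy":0,"dz":-40,"wx":0,"wy":0,"wz":0,"gripper":1},{"dx":0,"dy":0,"dz":0,"wx":0,"wy":0,"wz":0,"gripper":1}]'
python3 -c "from h import *;delta(.479,.1,.28,0)"
```

```text
d [-0.  -0.3  0.6] wz -67.4 yaw 1.0 tilt [-0.02  0.01] t 12.9 tcp [ 0.4793 -0.2614  0.1346] F [ 0.5  0.2 -2.7] M [-0.   -0.   -0.02] w 12.4 j6 -0.67
time: 14.15
tcp_pos: [0.4827, -0.2638, 0.2934]
orientation: [0.701, 0.713, 0.001, 0.008]
wrist_force: [0.8, -0.8, -0.2]
width: 0.0851
gripper_force: 0.0
d [364.    2.4  10. ] wz 1.0 yaw 1.0 tilt [ 0.69 -0.53] t 14.2 tcp [ 0.4827 -0.2638  0.2934] F [ 0.8 -0.8 -0.2] M [ 0.03 -0.03  0.03] w 85.1 j6 -0.67
```

Released. I'll move the arm aside, towards +y (tool +x), and verify.

```bash
python3 -m pendant '[{"dx":30,"dy":0,"dz":-5,"wx":0,"wy":0,"wz":0,"gripper":1},{"dx":40,"dy":0,"dz":0,"wx":0,"wy":0,"wz":0,"gripper":1},{"dx":40,"dy":0,"dz":0,"wx":0,"wy":0,"wz":0,"gripper":1},{"dx":40,"dy":0,"dz":0,"wx":0,"wy":0,"wz":0,"gripper":1},{"dx":40,"dy":0,"dz":0,"wx":0,"wy":0,"wz":0,"gripper":1},{"dx":40,"dy":0,"dz":0,"wx":0,"wy":0,"wz":0,"gripper":1},{"dx":30,"dy":0,"dz":0,"wx":0,"wy":0,"wz":0,"gripper":1},{"dx":0,"dy":0,"dz":0,"wx":0,"wy":0,"wz":0,"gripper":1},{"dx":0,"dy":0,"dz":0,"wx":0,"wy":0,"wz":0,"gripper":1},{"dx":0,"dy":0,"dz":0,"wx":0,"wy":0,"wz":0,"gripper":1}]'
python3 - <<'E'
from h import *
T=grab('top','top4.png');S=grab('scene','scene4.png')
def blob(g,p,r=22):
    x0,y0=(p-r).astype(int);c=g['color'][y0:y0+2*r,x0:x0+2*r].max(2)
    n,l,st,ce=cv2.connectedComponentsWithStats((c<42).astype(np.uint8));i=1+st[1:,4].argmax();return ce[i]+[x0,y0],st[i,4]
q=[.479,-.2614,.144]
a,na=blob(T,proj(T,q)[0]);b,nb=blob(S,proj(S,q)[0])
(c1,d1),(c2,d2)=ray(T,*a),ray(S,*b);k=np.linalg.lstsq(np.c_[d1,-d2],c2-c1,rcond=None)[0]
print(a,na,b,nb,c1+k[0]*d1,c2+k[1]*d2)
im=np.hstack([cv2.resize(T['color'][190:280,400:510],(440,360)),cv2.resize(S['color'][240:360,340:460],(360,360))]);cv2.imwrite('pics/c4.png',im)
E
```

```text
time: 15.15
tcp_pos: [0.4751, -0.0022, 0.2898]
orientation: [0.701, 0.713, -0.0, 0.0]
wrist_force: [-0.2, -0.6, 0.1]
width: 0.0851
gripper_force: 0.0
[462.22222222 231.74444444] 90 [405.846875 276.659375] 320 [ 0.47856911 -0.26351492  0.14413173] [ 0.47881895 -0.26386273  0.14423059]
```

View pics/c4.png

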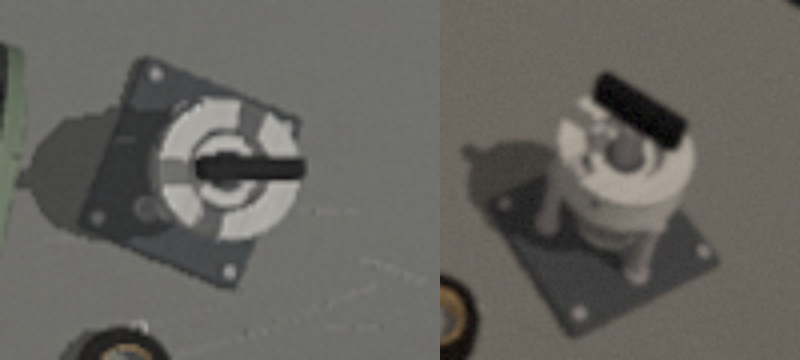

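The cartridge hangs upright in the collar. Its bar centre triangulates to z = 0.144, which is 37 mm above the collar top, so the lugs are in the notches. Nothing touches it, so I'm handing in.

```bash
python3 -c "from plant import ctrl;print(ctrl.finish_job())"
```

```text
the job is handed in; nothing more can be done
None
```

The two-lug cartridge is hanging locked in the collar: it dropped into the notches at about a 66° twist, its bar is 37 mm above the collar top, and I handed the job in at about 15 s of the 54 s allowed (no verdict came back).

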